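# Close the screen press and hold its hinge bolt from turning

## Task

The nutrunner on the right is turning the locknut of the screen press's hinge bolt, and the bolt is going round with it instead of letting the nut tighten. Gently lower the open cover until it lies fully closed on its base, then reach down into the narrow gap behind the left hinge bracket, take the bolt's hex head well between the fingertips and hold it so that the bolt stops turning. Finish while still holding it like that with the cover closed, and leave the other things on the bench where they are.

Things in the scene. Friction and masses are not known exactly. Their poses are not given: they have to be found in the camera images.
- press: Aluminium screen press, fixed. Origin on the bench top (z = 0) below the middle of the cover's hinge axis; x: horizontal, from the cover's front edge to the back of the press; y: along the hinge towards the bolt head (left, seen from the robot). Base plate 12 mm thick, x -160 to 45, y -150 to 145 mm. Nest block x -130 to -14, y +-81, 60 mm high; the cover closes onto it.
- hinge (a point): Middle of the cover's hinge axis, 66 mm above the bench; axes as the press; hinge runs along y. At each end of the axis stands a bracket plate, y 81 to 89 mm (left) and -89 to -81 mm (right), x +-22 mm, top 88 mm above the bench.
- gap (a point): Middle of the mouth of the gap behind the left bracket plate, 80 mm above the bench, 111 mm from the hinge middle; axes as the press. The gap is 44 mm wide in y, from the bracket plate (top at 88 mm) to an outer leg (y 133 to 139, x +-22, top at 80 mm); open above and at both x ends; floor 16 mm above the bench. The bolt head is in it.
- cover (a joint): Cover angle (rad): 0 closed flat on the nest block, grows as it opens; starts at 1.7 to 1.95, leaning away from the robot; stop at 2.0. Stiff hinge (0.3 N m): it stays where left and must be pushed or led all the way down. Aluminium plate, about 0.36 kg, y +-78 mm, reaching 126 mm from the hinge axis, 10 mm thick.
- cover_edge (a point): Middle of the cover's front edge, on its outer face, 126 mm from the hinge axis; moves with the cover. The outer face lies 4 mm above the axis when closed (inner face 6 mm below it); it looks up when closed, to press +x when upright. It is bare and flat in the middle; two 5 mm ribs run at y +-66 mm.
- cover_tab (a point): Middle of the pull tab on the cover's front edge: 50 mm wide, 6 mm thick, standing out to 148 mm from the hinge axis; moves with the cover.
- bolt_head: Steel hex head of the hinge bolt, 19 mm across flats, 22 across corners, 9 mm thick along the hinge. Origin at its centre, on the hinge axis, 107.5 mm from the hinge middle: 18.5 mm from the bracket plate, 25.5 mm from the outer leg. y: bolt axis; x and z go round with the bolt. A brass bush 25 mm across, 12 mm long, and a 2 mm washer fill the space up to the head; past the head is empty.
- pivot_bolt (a joint): Turn of the hinge bolt (rad), growing, any start. While free it is dragged round by the nutrunner at about 0.4 rad/s with 0.12 N m. Two flats face press +-x at every multiple of pi/3. Gripped across press x with 20 to 60 N, at any angle, it turns on until two flats seat on the pads, and stops.
- nutrunner (a point): Middle of the nutrunner, on the hinge axis: lies along the axis on the right of the press in its saddle, fixed, y -134 to -356 mm, x +-38 mm, top 105 mm above the bench; its turning socket is on the locknut.
- toggle (a point): Top of the red handle of a small toggle clamp, swung back and fixed, on the right front of the base plate (x -100, y -130 mm from the press origin), 105 mm high; not used.
- screwdriver_a: Bystander: precision screwdriver, black handle, 150 mm long, 26 mm thick, lying left of the press; origin under its middle.
- screwdriver_b: Bystander: like the other, 170 mm long, farther left; origin under its middle.
- brush: Bystander: small brush with black handle, 170 mm, lying behind the press; origin under its middle.
- washer: Bystander: loose steel washer, 24 mm across, 5 mm thick, behind the press; origin under its middle.
- spanner: Bystander: steel open-end spanner, 180 mm, in front of the nutrunner; origin under its middle.
- screw_tray: Bystander: black open tray with screws, 70 x 90 x 20 mm, left of the press; origin under its middle.
- tweezers: Bystander: steel tweezers, 120 mm, left of the press; origin under its middle.
- phone: Bystander: black phone 147 x 71 x 8 mm lying behind the nutrunner; origin under its middle.

How it is judged (in metres and radians):
On the way, in this order (a step that is already met when the one before it is completed fails the run):
1. the cover has been lowered until it is closed on its base (value of joint cover below 0.04 rad and contact force between the fingers and bolt_head below 0.5 N), for 0.2 s.
2. with the cover closed, the bolt head is gripped and no longer turns (value of joint cover below 0.04 rad and velocity of joint pivot_bolt between -0.06 and 0.06 rad/s and contact force between the fingers and bolt_head above 8 N and distance between the grasp point and bolt_head below 0.022 m), for 0.5 s.
At the end, for the whole second after the job is handed in: The cover is closed (within 0.04 rad), the fingers press on the bolt head with more than 8 N, the point between the finger pads (TCP) is within 22 mm of the head's centre, and the bolt does not turn (under 0.06 rad/s), all through the last second (all of step 2); the arm keeps its last pose, push and grip.
It fails at once if the cover is slammed (closing faster than 4 rad/s) (velocity of joint cover below -4 rad/s).
It fails at once if a bystander on the bench is shifted by more than 30 mm (distance of any of screwdriver_a, screwdriver_b, brush, washer, spanner, screw_tray, tweezers, phone from where it was at the start of the episode above 0.03 m).
It also fails if it takes over 48 s, if anything falls off the work surface, if the arm or the gripper's body presses on something with over 40 N, if the wrist force passes 120 N, or if a joint passes its speed limit or range.

## Robot

A 6-joint arm with a two-finger parallel gripper is mounted at the origin on the work surface. World frame = base frame: x ahead of the robot, y to its left, z up, the work surface at z = 0. Lengths are in mm, angles in rad, forces in N, time in s.
With the tool pointing down it reaches from about 400 to 825 mm from the base axis. Payload 7 kg.
Tool frame: the origin (TCP) lies between the finger pads, 19 mm behind the fingertips; this is the grasp point; z points along the fingers, y is the line along which they close (so a half turn about z gives the same grasp; the last joint's range is limited). The gripper opens to 85 mm and grips with 20 to 120 N. Pads are 22 mm wide; open, the fingers measure 114 mm over their backs; the gripper's body (76 mm by 85 mm) begins 54 mm behind the grasp point. The pads swing forward as they close: fully open they stand 13 mm farther back than shut.
Start: joints at [-0.889, 0.359, 0.012, 0, -1.224, -0.288], TCP at [258.97, -623.322, 250.002] pointing down, gripper open.
Joint ranges: [-3.07, 3.07], [-1.43, 2.12], [-1.02, 1.25], [-3.03, 1.67], [-3.05, -0], [-3.03, 3.03]. Speed limits (rad/s): [2.39, 2.39, 3.01, 3.14, 3.14, 3.14].

## Interface

Orientations are given as a unit quaternion [w, x, y, z].
In Python, from workcell import r, cams gives the robot as it stands. The module is installed in compiled form; this text tells all that it offers.
- The arm moves only by the tool play_rows, never from a script. Its argument "motion" is a list that holds one entry, the list of rows, each a list of 5 numbers: the closure, from 0 (fully open) to 1 (shut), then the shift along the tool's x, y, z each as a share of 15 cm, from -1 to 1, then the turn about the tool's z as a share of pi/4 rad, from -1 to 1. A call has 1 to 10 rows; each row is the pose to reach, as a shift and turn from the pose commanded when the call began, along the tool's axes at that moment; what a row does not reach only later rows make up. A row lasts 1/10 s, in which the tool goes at most 50 mm and 8.59 degrees, less where a joint would pass 70% of its speed; a pose out of reach is approached as far as the arm can. A call with a number of a shift or a turn outside -1 to 1 is refused whole. A call with a gripper value outside its range is refused whole. The fingers move at their own pace and stop on an object; "grip_force" is the grip in N (left out, the last holds). Time passes only in rows, so rows that repeat a pose let the fingers close. It gives the time, the measured TCP pose, the force, the opening and the grip force at its end, in the units of the state.
- r.get_obs(): the state, without advancing time (a new reading comes with each control period).
- cams.grab_frame(name): name is "scene" or "side" or "wrist"; returns the picture (480x640x3 uint8, red, green, blue); there is no depth.
- cams.get_calibration(name): a dict with "fx", "fy", "cx", "cy" (pixels), "rvec" (rotation vector, rad) and "tvec" (3), from world to camera coordinates, as OpenCV has them. Camera axes: x right, y down, z forward; pixel columns grow to the right and rows downward; lengths in mm; the calibration is good to about 2 mm. The wrist camera is an equidistant fisheye: a pixel r from the principal point sees the ray r / f radians off the axis. A picture is of the moment at which its call begins: read the wrist's pose just before it. get_calibration takes no time and is no camera call; for the wrist camera it gives the pose at the moment of the call.
- r.finish_job(): hands the job in; it is judged then, once.
The state is a dict: "clock": time; "joint_pos": joint angles; "dq": joint speeds; "joint_efforts": joint torques, N m; "ee_pos": TCP position; "tcp_rot": TCP orientation; "force": force on the tool from outside, world axes, zero at the start; "moment": the same for the moment, N m; "gripper_width": finger opening in mm; "gripper_force": force on a finger pad.
Only numpy, scipy, OpenCV 4.12 (cv2) and the standard library are available. Lean on these libraries where they do the work, as an engineer would, in place of code of your own. Each camera call takes 0.05 s, during which the arm holds its last target. There are 200 camera calls.

## Working session

There is one attempt and no reset: what is moved stays moved. The work goes in short steps, Python scripts to look and compute and a tool call to move; the robot and the scene stay as the last step left them, time stands still between calls to the robot, and variables do not carry over. Pictures are saved under pics/ and viewed, at most 10 in all, crops included, and the job is handed in when it is done.

Besides the shell and the picture viewer there is one more tool, called after "Call:" as a command line: name --argument value ..., lists and objects as JSON in quotes. play_rows: Moves the arm, as the interface text tells. Its arguments: {"type":"object","properties":{"motion":{"type":"array"},"grip_force":{"type":"number"}},"required":["motion"]}

```bash
mkdir -p pics; python3 - <<'E'
from workcell import r,cams
import cv2
o=r.get_obs();print({k:o[k] for k in('clock','ee_pos','tcp_rot','gripper_width','force')})
for n in("scene","side"):
    cv2.imwrite(f"pics/{n}0.png",cams.grab_frame(n)[:,:,::-1]);print(n,cams.get_calibration(n))
E
```

```text
{'clock': 0.0, 'ee_pos': array([ 258.79147269, -622.93851624,  249.07601974]), 'tcp_rot': array([-2.38087037e-04, -1.95548019e-01,  9.80693779e-01,  7.92546982e-04]), 'gripper_width': 85.23745784535102, 'force': array([-0.27622436, -0.02699175, -0.22866766])}
scene {'fx': 436.35912571343755, 'fy': 436.35912571343755, 'cx': 318.6521532497901, 'cy': 242.16409710042876, 'rvec': array([ 1.94155854,  1.58991865, -0.59185558]), 'tvec': array([-129.06375567, -358.7364529 , 1383.99679854])}
side {'fx': 602.4419578574607, 'fy': 602.4419578574607, 'cx': 329.287687228647, 'cy': 241.25051977143315, 'rvec': array([ 0.15646758, -2.69054518,  1.44920208]), 'tvec': array([ 565.36797783,  102.86385319, 1193.98913538])}
```

View pics/scene0.png

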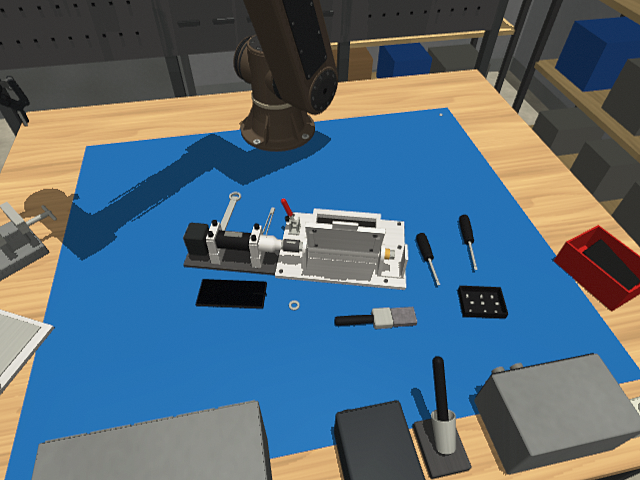

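View pics/side0.png

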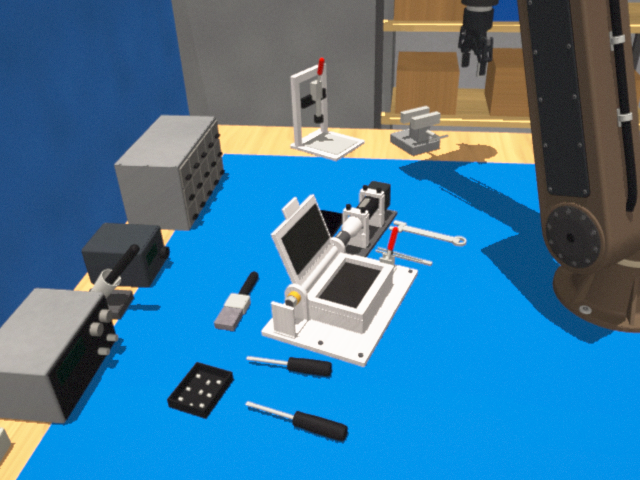

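The scene view shows the press at about (275–405, 210–290), bolt bush near (388,254). The side view shows the open cover at (280–330, 200–285) and the outer leg near (285,318). I'll enlarge both.

```bash
python3 - <<'E'
import cv2
a=cv2.imread('pics/scene0.png')[195:300,265:425];cv2.imwrite('pics/sc.png',cv2.resize(a,None,fx=5,fy=5,interpolation=cv2.INTER_CUBIC))
a=cv2.imread('pics/side0.png')[190:365,255:455];cv2.imwrite('pics/sd.png',cv2.resize(a,None,fx=3.4,fy=3.4,interpolation=cv2.INTER_CUBIC))
E
```

```text
(no output)
```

View pics/sc.png

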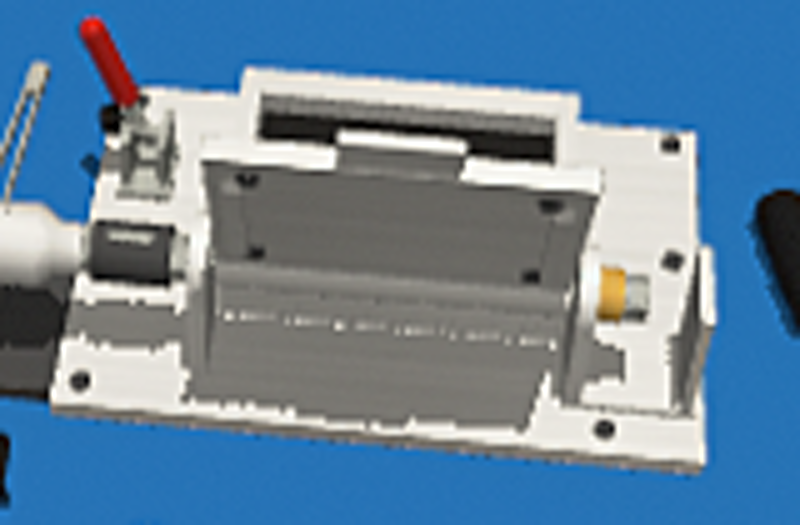

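View pics/sd.png

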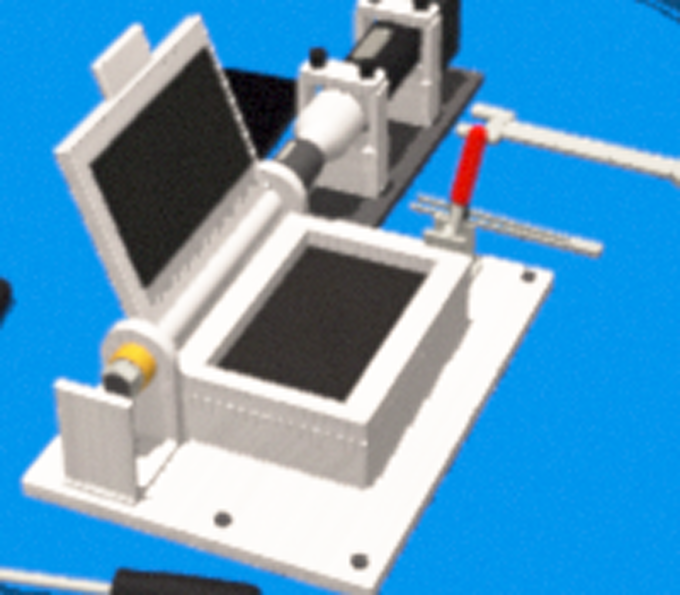

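Scene crop: head end ≈(637,298), plate corners (696,131), (706,457), (52,400). Side crop: head end ≈(122,378), leg top (57,382)–(133,400), cover inner edge corners (62,152), (197,20). I'll fit the press pose and cover angle to these.

```bash
cat > fit.py <<'E'
import numpy as np,cv2
from workcell import r,cams
from scipy.optimize import least_squares
S=[((-160,145,12),(696,131)),((45,145,12),(706,458)),((45,-150,12),(52,400)),((-130,81,60),(580,97)),((-130,-81,60),(245,70)),((-22,139,80),(706,247)),((22,139,80),(715,322)),((0,112,66),(650,299))]
D=[((-160,145,12),(372,590)),((45,145,12),(25,483)),((-160,-150,12),(553,272)),((-130,81,60),(365,405)),((-130,-81,60),(470,255)),((22,139,80),(57,382)),((-22,139,80),(133,400)),((0,112,66),(122,378))]
# cover: (d,y,n)
CD=[((126,78,-6),(62,152)),((126,-78,-6),(197,20))]; CS=[((148,25,4),(467,150)),((148,-25,4),(338,143))]
def cov(p,t):
    d,y,n=p; return (-d*np.cos(t)+n*np.sin(t),y,66+d*np.sin(t)+n*np.cos(t))
def world(P,q):
    P=np.array(P,float);c,s=np.cos(q[3]),np.sin(q[3])
    return np.c_[q[0]+c*P[:,0]-s*P[:,1],q[1]+s*P[:,0]+c*P[:,1],q[2]+P[:,2]]
def proj(n,W):
    k=cams.get_calibration(n);K=np.array([[k['fx'],0,k['cx']],[0,k['fy'],k['cy']],[0,0,1]])
    return cv2.projectPoints(W,k['rvec'],k['tvec'],K,None)[0][:,0]
def res(q):
    out=[]
    for n,A,C,sc,off in(('scene',S,CS,5,(265,195)),('side',D,CD,3.4,(255,190))):
        W=world([a[0] for a in A]+[cov(a[0],q[4]) for a in C],q)
        px=np.array([a[1] for a in A+C])/sc+off
        out.append(proj(n,W)-px)
    return np.vstack(out)
if __name__=='__main__':
    s=least_squares(lambda q:res(q).ravel(),[600,0,0,0,1.8],loss='soft_l1')
    print(s.x.round(3));print(res(s.x).round(1).tolist())
    for nm,p in(('hinge',(0,0,66)),('head',(0,107.5,66)),('tab',cov((148,0,0),s.x[4])),('edge',cov((126,0,4),s.x[4]))):print(nm,world([p],s.x)[0].round(1))
    np.save('q.npy',s.x)
E
python3 fit.py
```

```text
[ 5.84776e+02  6.76150e+01 -1.03400e+00 -3.04000e-01  1.92900e+00]
[[-0.4, -0.1], [0.1, 0.3], [-0.6, 0.3], [-0.5, -0.5], [-0.3, -0.4], [1.4, -0.5], [0.3, -0.2], [-0.5, -0.3], [0.4, 1.5], [-0.1, 0.8], [0.4, -1.1], [-1.0, -1.4], [0.2, -0.6], [0.5, 5.1], [0.6, 0.2], [-0.7, 0.7], [-1.1, 1.7], [-1.2, 2.3], [2.1, -1.1], [1.2, -1.8]]
hinge [584.8  67.6  65. ]
head [617.  170.2  65. ]
tab [634.3  52.1 203.6]
edge [630.5  53.3 181.6]
```

```bash
cat > go.py <<'E'
import numpy as np,sys
from workcell import r
from scipy.spatial.transform import Rotation as Ro
from fit import world
q=np.load('q.npy')
def tool(P,o=None):
    "press-frame TCP targets -> shares in tool axes, and remaining turn share"
    o=o or r.get_obs();R=Ro.from_quat(np.roll(o['tcp_rot'],-1)).as_matrix()
    W=world(P,q);d=(W-o['ee_pos'])@R/150
    ya=np.arctan2(R[1,1],R[0,1]);e=(q[3]-ya+np.pi/2)%np.pi-np.pi/2
    return d.round(3),round(-e/(np.pi/4),3)
def press(o):
    c,s=np.cos(q[3]),np.sin(q[3]);d=o['ee_pos']-q[:3]
    return np.round([c*d[0]+s*d[1],-s*d[0]+c*d[1],d[2]],1)
if __name__=='__main__':
    o=r.get_obs();P=eval(sys.argv[1])
    print(o['clock'],'press',press(o),'F',o['force'].round(1),'j',o['joint_pos'].round(2),'w',round(o['gripper_width'],1),round(o['gripper_force'],1))
    d,t=tool(P,o);print(d.tolist(),'turn',t)
E
python3 go.py "[(90,0,265)]"
```

```text
0.1 press [-104.1 -756.5  250.2] F [ 1.  -1.  -0.2] j [-0.89  0.36  0.01 -0.   -1.22 -0.29] w 85.4 0.0
[[-4.233, 3.033, -0.095]] turn -1.111
```

Call:
play_rows --motion '[[[1, -0.3, 0.2, -0.2, 0], [1, -0.6, 0.43, -0.2, 0], [1, -0.85, 0.6, -0.2, 0], [1, -1, 0.72, -0.2, 0]]]' --grip_force 40

```text
clock: 0.5
ee_pos: [356.9, -464.1, 280.0]
tcp_rot: [0.0, -0.196, 0.981, 0.0]
force: [0.4, -0.3, 0.2]
gripper_width: 28.2
gripper_force: 0.0
```

Call:
play_rows --motion '[[[1, -0.3, 0.2, 0, 0], [1, -0.6, 0.43, 0, 0], [1, -0.85, 0.6, 0, 0], [1, -1, 0.72, 0, 0]]]'

```text
clock: 0.9
ee_pos: [454.2, -306.2, 279.9]
tcp_rot: [0.0, -0.196, 0.981, 0.0]
force: [0.1, -0.2, -0.5]
gripper_width: 0.1
gripper_force: 0.0
```

Call:
play_rows --motion '[[[1, -0.3, 0.2, 0, -0.15], [1, -0.6, 0.43, 0, -0.3], [1, -0.85, 0.6, 0, -0.45], [1, -1, 0.72, 0, -0.6], [1, -1, 0.72, 0, -0.6]]]'

```text
clock: 1.4
ee_pos: [551.9, -148.1, 279.2]
tcp_rot: [-0.0, -0.423, 0.906, 0.0]
force: [-0.8, -0.9, -0.2]
gripper_width: 0.3
gripper_force: 0.0
```

```bash
python3 go.py "[(90,0,265)]"
```

```text
1.4 press [  33.2 -215.6  280.3] F [-0.8 -0.9 -0.2] j [ 0.08  0.17 -0.18 -0.   -1.22 -0.78] w 0.3 0.0
[[-1.473, 0.202, 0.102]] turn -0.501
```

Call:
play_rows --motion '[[[1, -0.3, 0.1, 0, -0.18], [1, -0.6, 0.18, 0, -0.36], [1, -0.85, 0.2, 0, -0.5], [1, -1, 0.2, 0, -0.5], [1, -1, 0.2, 0, -0.5]]]'

```text
clock: 1.9
ee_pos: [625.7, -16.0, 278.8]
tcp_rot: [-0.001, -0.589, 0.808, 0.0]
force: [0.1, 0.5, 0.1]
gripper_width: -0.4
gripper_force: 0.0
```

```bash
python3 - <<'E'
from go import *
from workcell import cams
import cv2
o=r.get_obs();print(press(o));print(tool([(95,0,265)],o))
E
```

```text
[ 64.1 -67.5 279.9]
(array([[-0.452, -0.203,  0.098]]), np.float64(-0.009))
```

Call:
play_rows --motion '[[[1, -0.2, -0.2, 0, -0.01], [1, -0.45, -0.21, 0, -0.01], [1, -0.45, -0.21, 0.1, -0.01], [1, -0.45, -0.21, 0.3, -0.01], [1, -0.45, -0.21, 0.5, -0.01], [1, -0.45, -0.21, 0.63, -0.01], [1, -0.45, -0.21, 0.63, -0.01]]]'

```text
clock: 2.6
ee_pos: [673.1, 35.3, 181.9]
tcp_rot: [-0.003, -0.591, 0.807, 0.001]
force: [-1.0, 0.4, 0.0]
gripper_width: -0.2
gripper_force: 0.0
```

```bash
python3 - <<'E'
from go import *
from workcell import cams
import cv2
o=r.get_obs();print(press(o),o['force'].round(1))
a=cams.grab_frame('side')[100:340,200:460,::-1];b=cams.grab_frame('scene')[120:320,240:440,::-1]
cv2.imwrite('pics/m1.png',np.hstack([cv2.resize(a,(433,400)),cv2.resize(b,(367,400))]))
E
```

```text
[ 93.9  -4.4 183. ] [-1.   0.4  0. ]
```

View pics/m1.png

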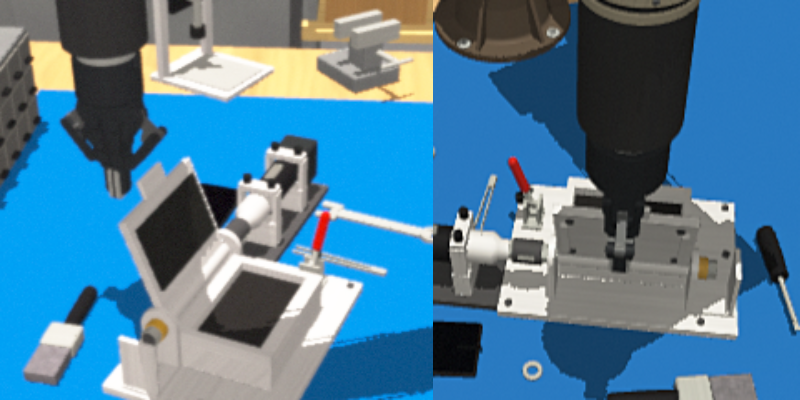

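The view shows the closed fingers standing behind the cover, centred in y, clear of it. Pushing forward now.

Call:
play_rows --motion '[[[1, 0, 0.08, 0, 0], [1, 0, 0.16, 0, 0], [1, 0, 0.24, 0, 0], [1, 0, 0.31, 0, 0], [1, 0, 0.38, 0, 0], [1, 0, 0.45, 0, 0], [1, 0, 0.51, 0, 0], [1, 0, 0.53, 0, 0], [1, 0, 0.53, 0, 0]]]'

```text
clock: 3.6
ee_pos: [603.3, 60.5, 193.7]
tcp_rot: [0.006, -0.593, 0.806, -0.004]
force: [-0.5, -4.9, 31.3]
gripper_width: -0.4
gripper_force: 13.8
```

```bash
python3 - <<'E'
from go import *
o=r.get_obs();p=press(o);print(p,o['force'].round(1),o['clock'])
t=np.array([1.5,1.4,1.3,1.2,1.1,1,.9,.8,.7,.6,.5,.4,.3,.2,.1,0])
P=np.c_[-100*np.cos(t)+4*np.sin(t)+10,0*t+p[1],85+1+100*np.sin(t)+4*np.cos(t)]
d,_=tool(P,o);print(np.c_[t,d])
E
```

```text
[ 19.8  -1.2 194.7] [-0.5 -4.9 31.3] 3.6
[[ 1.50e+00  0.00e+00  8.70e-02  5.70e-02]
 [ 1.40e+00  0.00e+00  1.53e-01  6.10e-02]
 [ 1.30e+00 -0.00e+00  2.19e-01  7.20e-02]
 [ 1.20e+00 -0.00e+00  2.83e-01  9.00e-02]
 [ 1.10e+00 -0.00e+00  3.45e-01  1.14e-01]
 [ 1.00e+00 -0.00e+00  4.05e-01  1.44e-01]
 [ 9.00e-01  0.00e+00  4.61e-01  1.80e-01]
 [ 8.00e-01  0.00e+00  5.13e-01  2.21e-01]
 [ 7.00e-01  0.00e+00  5.61e-01  2.67e-01]
 [ 6.00e-01  0.00e+00  6.05e-01  3.18e-01]
 [ 5.00e-01  1.00e-03  6.42e-01  3.73e-01]
 [ 4.00e-01  1.00e-03  6.75e-01  4.32e-01]
 [ 3.00e-01  1.00e-03  7.01e-01  4.93e-01]
 [ 2.00e-01  1.00e-03  7.21e-01  5.57e-01]
 [ 1.00e-01  2.00e-03  7.34e-01  6.22e-01]
 [ 0.00e+00  2.00e-03  7.41e-01  6.88e-01]]
```

The tab is catching the gripper's knuckles (31 N upward), so I'll raise the tool and push nearer the edge.

Call:
play_rows --motion '[[[1, 0, -0.05, -0.07, 0], [1, 0, -0.05, -0.17, 0], [1, 0, -0.05, -0.2, 0]]]'

```text
clock: 3.9
ee_pos: [606.8, 58.7, 217.7]
tcp_rot: [0.001, -0.592, 0.806, -0.0]
force: [0.4, -0.6, 0.2]
gripper_width: -0.0
gripper_force: 0.0
```

```bash
python3 - <<'E'
from go import *
from workcell import cams
import cv2
o=r.get_obs();p=press(o);print(p,o['force'].round(1),o['clock'])
a=cams.grab_frame('side')[100:340,200:460,::-1]
cv2.imwrite('pics/m2.png',cv2.resize(a,(650,600)))
t=np.array([1.5,1.4,1.3,1.2,1.1,1,.9,.8,.7,.6,.5,.4,.3,.2,.1,0])
D=np.interp(t,[0.6,1.4],[95,120])
P=np.c_[-D*np.cos(t)+4*np.sin(t)+10,0*t+p[1],85+1+D*np.sin(t)+4*np.cos(t)]
d,_=tool(P,o);print(np.c_[t,d])
E
```

```text
[ 23.7  -1.9 218.8] [ 0.4 -0.6  0.2] 3.9
[[1.50e+00 0.00e+00 1.22e-01 8.50e-02]
 [1.40e+00 0.00e+00 2.01e-01 9.20e-02]
 [1.30e+00 1.00e-03 2.75e-01 1.26e-01]
 [1.20e+00 1.00e-03 3.42e-01 1.68e-01]
 [1.10e+00 1.00e-03 4.03e-01 2.15e-01]
 [1.00e+00 1.00e-03 4.57e-01 2.66e-01]
 [9.00e-01 1.00e-03 5.04e-01 3.22e-01]
 [8.00e-01 1.00e-03 5.44e-01 3.81e-01]
 [7.00e-01 1.00e-03 5.76e-01 4.42e-01]
 [6.00e-01 1.00e-03 6.00e-01 5.04e-01]
 [5.00e-01 1.00e-03 6.36e-01 5.56e-01]
 [4.00e-01 2.00e-03 6.66e-01 6.12e-01]
 [3.00e-01 2.00e-03 6.90e-01 6.71e-01]
 [2.00e-01 2.00e-03 7.09e-01 7.31e-01]
 [1.00e-01 2.00e-03 7.21e-01 7.94e-01]
 [0.00e+00 2.00e-03 7.27e-01 8.57e-01]]
```

View pics/m2.png

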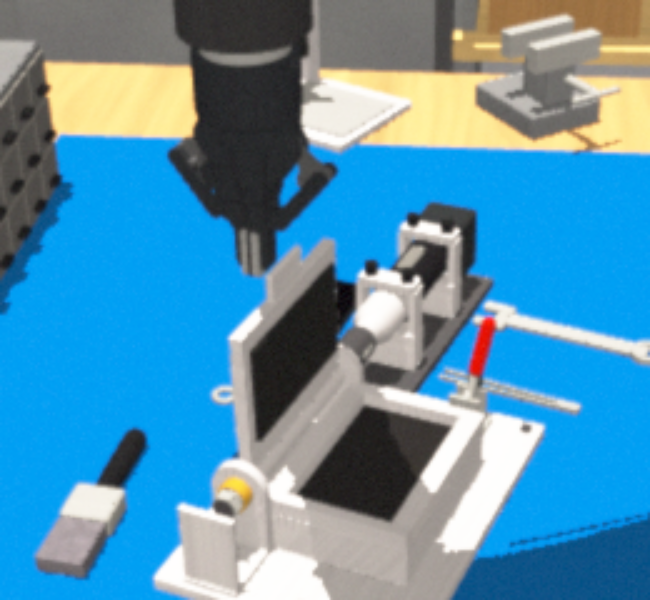

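The cover is now near upright; the fingertips are at (255,260), just behind the tab (290,270). Leading it down along the arc.

Call:
play_rows --motion '[[[1, 0, 0.06, 0.08, 0], [1, 0, 0.12, 0.085, 0], [1, 0, 0.2, 0.092, 0], [1, 0, 0.275, 0.126, 0], [1, 0, 0.342, 0.168, 0], [1, 0, 0.403, 0.215, 0], [1, 0, 0.457, 0.266, 0], [1, 0, 0.504, 0.322, 0], [1, 0, 0.544, 0.381, 0]]]'

```text
clock: 4.85
ee_pos: [528.2, 83.0, 157.6]
tcp_rot: [-0.0, -0.591, 0.806, 0.0]
force: [0.8, 0.3, 2.5]
gripper_width: -0.0
gripper_force: 1.1
```

```bash
python3 - <<'E'
from go import *
o=r.get_obs();p=press(o);print(p,o['force'].round(1),o['clock'])
t=np.array([.7,.6,.5,.4,.3,.2,.1,0,-.03])
D=np.interp(t,[0.6,1.4],[95,120])
P=np.c_[-D*np.cos(t)+4*np.sin(t)+10,0*t+p[1],85+1+D*np.sin(t)+4*np.cos(t)]
d,_=tool(P,o);print(np.c_[t,d])
E
```

```text
[-58.6  -2.3 158.6] [0.8 0.3 2.5] 4.85
[[ 0.7    0.     0.026  0.042]
 [ 0.6    0.     0.05   0.105]
 [ 0.5    0.     0.086  0.157]
 [ 0.4    0.     0.116  0.213]
 [ 0.3    0.     0.14   0.272]
 [ 0.2    0.     0.158  0.332]
 [ 0.1    0.     0.17   0.395]
 [ 0.     0.     0.176  0.458]
 [-0.03   0.     0.177  0.477]]
```

Call:
play_rows --motion '[[[1, 0, 0.026, 0.042, 0], [1, 0, 0.05, 0.105, 0], [1, 0, 0.086, 0.157, 0], [1, 0, 0.116, 0.213, 0], [1, 0, 0.14, 0.272, 0], [1, 0, 0.158, 0.332, 0], [1, 0, 0.17, 0.395, 0], [1, 0, 0.176, 0.44, 0], [1, 0, 0.176, 0.46, 0], [1, 0, 0.176, 0.46, 0]]]'

```text
clock: 5.85
ee_pos: [503.5, 90.6, 89.0]
tcp_rot: [-0.001, -0.591, 0.806, 0.0]
force: [-0.2, 0.2, 0.5]
gripper_width: -0.3
gripper_force: 0.0
```

```bash
python3 go.py "[(-86,0,90),(-86,0,86)]"
```

```text
5.85 press [-84.4  -2.5  90. ] F [-0.2  0.2  0.5] j [ 0.56  0.26 -0.55  0.   -0.76 -0.87] w -0.3 0.0
[[-0.016, 0.01, 0.0], [-0.016, 0.01, 0.027]] turn -0.001
```

Call:
play_rows --motion '[[[1, 0, 0, 0.015, 0], [1, 0, 0, 0.03, 0], [1, 0, 0, 0.04, 0], [1, 0, 0, 0.04, 0]]]'

```text
clock: 6.25
ee_pos: [504.0, 90.6, 88.2]
tcp_rot: [0.001, -0.592, 0.806, -0.001]
force: [-22.7, 0.4, 58.7]
gripper_width: 0.1
gripper_force: 29.3
```

Closed against firm contact. Lift off and look at the bolt area.

Call:
play_rows --motion '[[[1, 0, 0, -0.03, 0], [1, 0, 0, -0.15, 0], [1, 0, 0, -0.4, 0], [0.3, -0.3, -0.2, -0.5, 0], [0.3, -0.6, -0.4, -0.5, 0], [0.3, -0.8, -0.55, -0.5, 0], [0.3, -0.8, -0.57, -0.5, 0], [0.3, -0.8, -0.57, -0.5, 0]]]'

```text
clock: 7.05
ee_pos: [621.6, 179.7, 156.8]
tcp_rot: [-0.001, -0.591, 0.806, 0.0]
force: [0.2, 0.1, -1.1]
gripper_width: 59.8
gripper_force: 0.0
```

```bash
python3 go.py "[(0,115.5,100),(0,115.5,64)]"; python3 - <<'E'
from workcell import cams,r
import cv2,numpy as np
k=cams.get_calibration('wrist');print(k)
np.save('kw.npy',k,allow_pickle=True)
w=cams.grab_frame('wrist')[:,:,::-1];cv2.imwrite('pics/w0.png',w)
a=cams.grab_frame('side')[200:360,250:430,::-1];cv2.imwrite('pics/s3.png',a)
cv2.imwrite('pics/m3.png',np.hstack([cv2.resize(w,(400,300)),cv2.resize(a,(338,300))]))
E
```

```text
7.05 press [  1.6 118.  157.8] F [ 0.2  0.1 -1.1] j [ 0.58  0.38 -0.17 -0.   -1.02 -0.89] w 59.8 0.0
[[0.016, 0.01, 0.385], [0.015, 0.01, 0.625]] turn -0.001
{'fx': 371.64829954431775, 'fy': 371.64829954431775, 'cx': 322.04665514867514, 'cy': 238.68779359364905, 'rvec': array([-0.46587879, -3.03151369, -0.44125114]), 'tvec': array([ 539.41660595, -353.5912804 ,  189.18034616])}
```

View pics/m3.png

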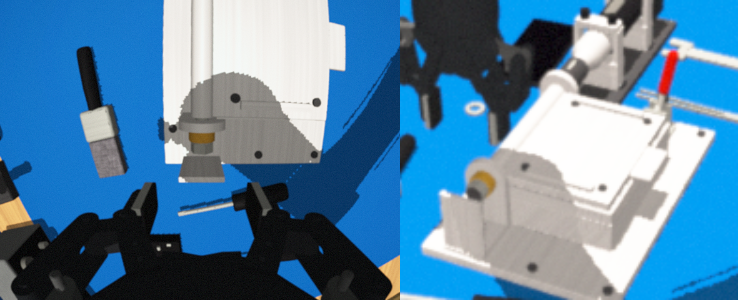

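The cover lies flat (side view). In the wrist view the bush/head is at about (203,140) half-scale; I'll enlarge it to check the head's place.

```bash
python3 - <<'E'
import cv2,numpy as np
from go import *
k=np.load('kw.npy',allow_pickle=True).item()
K=np.array([[k['fx'],0,k['cx']],[0,k['fy'],k['cy']],[0,0,1]])
P=[(0,112,75.5),(0,89,66+12.5),(-22,89,66),(-22,139,80),(22,139,80),(-9.5,107.5,66),(9.5,107.5,66),(-160,145,12),(45,145,12)]
px=cv2.fisheye.projectPoints(world(P,q)[:,None],k['rvec'],k['tvec'],K,np.zeros(4))[0][:,0]
x0,y0=250,170
print(np.c_[(px-[x0,y0])*5].round().tolist())
a=cv2.imread('pics/w0.png')[y0:y0+130,x0:x0+150];a=cv2.resize(a,None,fx=5,fy=5,interpolation=cv2.INTER_CUBIC)
for p in px: cv2.circle(a,tuple(int(v) for v in (p-[x0,y0])*5),3,(0,0,255),1)
cv2.imwrite('pics/w0c.png',a[:600])
E
```

```text
[[377.0, 388.0], [378.0, 201.0], [561.0, 179.0], [560.0, 612.0], [194.0, 613.0], [455.0, 328.0], [299.0, 328.0], [1311.0, 453.0], [85.0, 463.0]]
```

View pics/w0c.png

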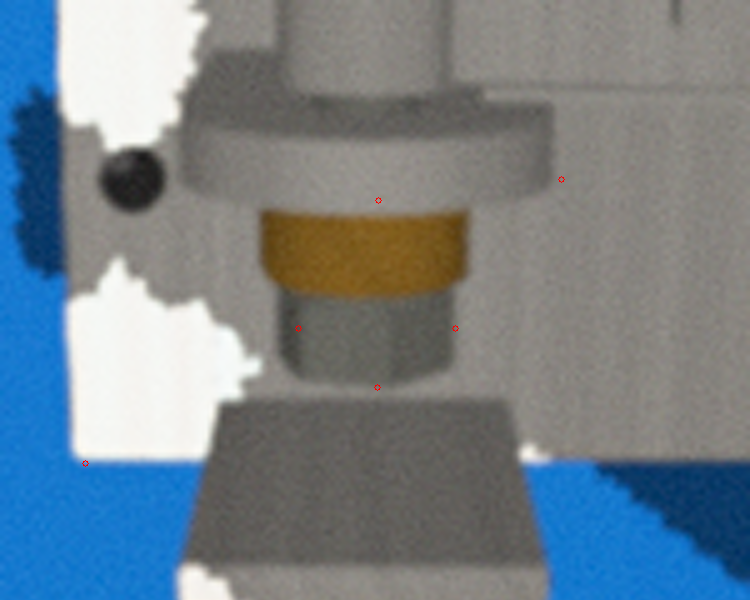

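The head sits about 1.4 mm to press +x of the fit (col 366 vs 377) and within 1 mm in y. I'll descend now.

Call:
play_rows --motion '[[[0.3, 0.02, 0, 0.15, 0], [0.3, 0.02, 0, 0.3, 0], [0.3, 0.02, 0, 0.45, 0], [0.3, 0.02, 0, 0.55, 0], [0.3, 0.02, 0, 0.62, 0], [0.3, 0.02, 0, 0.62, 0]]]'

```text
clock: 7.75
ee_pos: [619.2, 175.8, 64.4]
tcp_rot: [-0.001, -0.591, 0.807, 0.0]
force: [-0.3, -1.0, -0.0]
gripper_width: 59.8
gripper_force: 0.0
```

```bash
python3 go.py "[(1.4,115,64)]"
```

```text
7.75 press [  0.5 113.6  65.4] F [-0.3 -1.  -0. ] j [ 0.58  0.47 -0.27 -0.   -0.83 -0.88] w 59.8 0.0
[[-0.01, -0.006, 0.009]] turn -0.002
```

Call:
play_rows --motion '[[[0.3, -0.011, -0.006, 0.008, 0], [0.45, -0.011, -0.006, 0.008, 0], [0.6, -0.011, -0.006, 0.008, 0], [0.7, -0.011, -0.006, 0.008, 0], [1, -0.011, -0.006, 0.008, 0], [1, -0.011, -0.006, 0.008, 0], [1, -0.011, -0.006, 0.008, 0], [1, -0.011, -0.006, 0.008, 0], [1, -0.011, -0.006, 0.008, 0], [1, -0.011, -0.006, 0.008, 0]]]' --grip_force 40

```text
clock: 8.75
ee_pos: [621.0, 178.3, 64.8]
tcp_rot: [-0.0, -0.591, 0.806, 0.0]
force: [-5.1, 1.8, 5.9]
gripper_width: 18.1
gripper_force: 38.8
```

Call:
play_rows --motion '[[[1, 0, 0, 0, 0], [1, 0, 0, 0, 0], [1, 0, 0, 0, 0], [1, 0, 0, 0, 0], [1, 0, 0, 0, 0], [1, 0, 0, 0, 0], [1, 0, 0, 0, 0], [1, 0, 0, 0, 0], [1, 0, 0, 0, 0], [1, 0, 0, 0, 0]]]'

```text
clock: 9.75
ee_pos: [621.0, 178.4, 64.8]
tcp_rot: [-0.0, -0.591, 0.806, 0.0]
force: [-5.3, 2.6, 6.4]
gripper_width: 18.1
gripper_force: 38.8
```

Call:
play_rows --motion '[[[1, 0, 0, 0, 0], [1, 0, 0, 0, 0], [1, 0, 0, 0, 0], [1, 0, 0, 0, 0], [1, 0, 0, 0, 0], [1, 0, 0, 0, 0], [1, 0, 0, 0, 0], [1, 0, 0, 0, 0], [1, 0, 0, 0, 0], [1, 0, 0, 0, 0]]]'

```text
clock: 10.75
ee_pos: [621.0, 178.3, 64.8]
tcp_rot: [-0.0, -0.591, 0.806, 0.0]
force: [-5.3, 2.8, 7.0]
gripper_width: 18.0
gripper_force: 38.8
```

```bash
python3 - <<'E'
from go import *
from workcell import cams
import cv2
o=r.get_obs();print(press(o),o['force'].round(1),o['moment'].round(2),o['gripper_width'],o['gripper_force'],o['clock'])
w=cams.grab_frame('wrist')[:,:,::-1];a=cams.grab_frame('side')[200:360,240:420,::-1]
cv2.imwrite('pics/m4.png',np.hstack([cv2.resize(w,(400,300)),cv2.resize(a,(338,300))]))
E
```

```text
[  1.4 116.5  65.8] [-5.3  2.8  7. ] [ 0.83  2.08 -0.09] 17.983878324769563 38.82400358095765 10.75
```

View pics/m4.png

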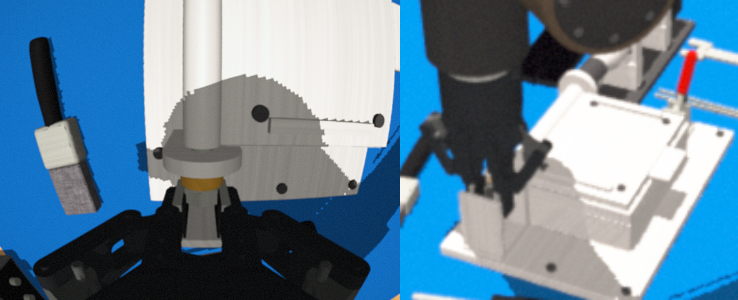

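The fingers hold the head past the bush. The width has stayed at 18 mm with 39 N for 2 s, so the flats are seated and the bolt has stopped. The cover is flat. Handing in.

```bash
python3 -c "
from workcell import r
print(r.finish_job())"
```

```text
the job is handed in; nothing more can be done
None
```

I handed the job in with the cover closed flat and the bolt head held at about 39 N between the fingertips; the finger opening had stayed steady for 2 s, so the bolt appears to have stopped, but no verdict was returned.

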